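# Fit a centrifuge rotor: drop it on its drive dogs and screw its T-bar nut hand-tight

## Task

The swing-out rotor is still riding high on the cross of drive dogs under its hub: turn it (a fingertip against one of its arms will do) until it drops down fully home on the seat. Then screw the T-bar nut clockwise down the stud, counting its turns (it should run freely for more than one full turn), until resistance rises as it meets the hub, and tighten it hand-tight, to a turning moment of about 0.4 N m (10 N pushed 40 mm from the axis), without overtightening. Let go of everything, and leave the tube rack, the spare bucket and the clipboard where they are.

Things in the scene. Friction and masses are not known exactly. Their poses are not given: they have to be found in the camera images.
- seat (a point): Middle of the drive's seat: a steel flange 48 mm across on the vertical drive axis inside the centrifuge's bowl; the drive does not turn. x and y lie along its cross of four dogs (6 mm wide, 5 mm high, reaching 32 mm from the axis), z up. Above it a plain nose 20 mm across, 29 mm high, then the threaded stud, 16 mm across, its top 63 mm above the seat.
- rim (a point): Centre of the mouth of the bowl of the cream benchtop centrifuge, level with the top of its black rubber rim (172 mm above the bench, 67 mm above the seat). The bowl is 290 mm across; the rim ring is 292 mm across inside and 320 outside, the flat deck around it 7 mm lower. The lid stands open at this point's +y side, from 212 mm off the axis, leaning away, 0.37 m tall.
- rotor: Four-armed aluminium rotor, about 0.95 kg, loose on the drive. Origin: on its axis, under its hub; x, y along the arms (all alike), z up. Hub 52 mm across, top 34 mm above the origin. It starts riding on the dogs, origin 5 mm above the seat, 20 to 70 degrees off; turns either way (2 N at an arm end); where arms and dogs line up (within 3 degrees) it drops 5 mm to origin = seat, and turns no more.
- arm (a point): On the rotor: the middle of the free outer end of one arm, 84 mm from the axis, 23 mm above the rotor's origin; the other three arms are alike at 90 degree steps. An arm is a bar 14 mm wide and 18 mm high that ends 98 mm from the axis; its outer 20 mm, past the round lugs (22 mm wide) of the bucket pins, stand free. This point's x is along the arm outward, z up.
- cup (a point): On the rotor: the centre of the rim of one of its four black buckets, 93 mm from the axis, midway between two arms, 18 mm above the rotor's origin (14 mm lower than the arms' tops). Buckets are 68 mm across, 63 mm high, full of tubes, fixed to the rotor by 8 mm pins square to the arms, 66 mm from the axis, pin tops 16 mm above the rotor's origin.
- nut: T-bar nut, started on the stud above the rotor. Steel collar 34 mm across, its top 22 mm above the origin; under it a captive thrust washer, 32 mm across, its face 0 to 4 mm below the origin by its wear. Origin on the axis, x along the bar, z up. Screws down clockwise from above, 5 mm a turn, at 0.03 N m; once it meets the hub this rises to 0.4 N m in about a radian. It stays put.
- bar_end (a point): The tip of one end of the nut's bar, at mid-height: 46 mm from the axis, 15 mm above the nut's origin. The bar is 92 mm long over both ends, 10 mm wide, 10 mm high; each end sticks out 29 mm from the collar. A fingertip pushed round and round behind one end spins the nut fastest; it can also be gripped.
- nut_turn (a joint): The turns of the T-bar nut since the start, in rad, growing clockwise seen from above (as it screws down); 0 at the start.
- rack: Bystander: a dark red tube rack with capped sample tubes, 200 x 100 mm and 105 mm high over the tubes, standing on the bench. Origin: centre of its underside.
- bucket: Bystander: a spare black rotor bucket, 68 mm across, 63 mm high, standing on the bench. Origin: centre of its underside.
- clipboard: Bystander: a clipboard with a form, 310 x 225 mm, 14 mm high at its clip, lying on the bench. Origin: centre of its underside.

How it is judged:
By the outcome, as a careful person would: the job done as asked, in the order asked, and still so for the second after the job is handed in, with the robot touching nothing.
It also fails if it takes over 70 s, if anything falls off the work surface, if the arm or the gripper's body presses on something with over 40 N, if the wrist force passes 120 N, or if a joint passes its speed limit or range.

## Robot

A 7-joint arm with a two-finger parallel gripper is mounted at the origin on the work surface. World frame = base frame: x ahead of the robot, y to its left, z up, the work surface at z = 0. Lengths are in mm, angles in degrees, forces in N, time in s.
With the tool pointing down it reaches from about 400 to 850 mm from the base axis. Payload 4.5 kg.
Tool frame: the origin (TCP) lies at the very end of the fingers, on their centre line; the grasp point (between the pads) lies 19 mm behind it; z points along the fingers, y is the direction in which the jaws open and shut (so a half turn about z gives the same grasp; the last joint's range is limited). The gripper opens to 88 mm and grips with 3 to 60 N. Pads are 18 mm wide; open, the fingers measure 123 mm over their backs; the gripper's body (75 mm by 187 mm) begins 45 mm behind the grasp point.
Start: joints at [-62.063, 39.483, -11.15, 89.685, 9.013, 51.709, -12.324], TCP at [273.975, 561.775, 238.743] pointing down, gripper open.
Joint ranges: [-172.22, 172.22], [-26.19, 119.32], [-84.43, 86.54], [7.71, 146.69], [-57.33, 237.33], [2.42, 119.75], [-152.13, 152.13]. Speed limits (degrees/s): [147.25, 147.25, 180, 180, 180, 180, 180].

## Interface

Orientations are given as [roll, pitch, yaw] about the fixed x, y, z axes, in that order (R = Rz(yaw) Ry(pitch) Rx(roll)).
In Python, from workcell import manip, cams gives the robot as it stands.
- The arm moves only by the tool step_arm, never from a script. Its argument "rows" is a list that holds one entry, the list of rows, each a list of 7 numbers: the turn, a rotation vector about the world's x, y, z in units of 10 degrees (1.0 is 10 degrees), then the shift along the world's x, y, z in units of 25 mm (1.0 is 25 mm), then the opening, from -1 (shut) to 1 (fully open), so that 0 is half open. In form: [[[wx, wy, wz, dx, dy, dz, jaw], ...]]. A call has 1 to 20 rows; each row shifts and turns the commanded pose from where the row before left it; what a row does not reach is not made up. A row lasts 1/8 s, in which the tool goes at most 62.5 mm and 10.7 degrees, less where a joint would pass 70% of its speed; a pose out of reach is approached as far as the arm can. A call is refused whole if a number of a shift passes 1 or a number of a turn 1, either way. A call with a gripper value outside its range is refused whole. The fingers move at their own pace and stop on an object; "grip_force" is the grip in N (left out, the last holds). Time passes only in rows, so rows that do not move let the fingers close. It gives the time, the measured TCP pose, the force and the opening at its end, in the units of the state.
- manip.sense(): the state, without advancing time (a new reading comes with each control period).
- cams.camera(name): name is "side" or "top" or "wrist"; returns the picture (400x640x3 uint8, red, green, blue); there is no depth.
- cams.camera_model(name): a dict with "fx", "fy", "cx", "cy" (pixels), "R" (3x3) and "t" (3): a world point X has camera coordinates R X + t. Camera axes: x right, y down, z forward; pixel columns grow to the right and rows downward; lengths in mm; the calibration is good to about 2 mm. A picture is of the moment at which its call begins: read the wrist's pose just before it. camera_model takes no time and is no camera call; for the wrist camera it gives the pose at the moment of the call.
- manip.finish_job(): hands the job in, once; it reports no verdict.
The state is a dict: "time": time; "qpos": joint angles; "qd": joint speeds; "effort": joint torques, N m; "tcp_pos": TCP position; "ee_rot": TCP orientation; "contact_force": force on the tool from outside, world axes, zero at the start; "torque": the same for the moment, N m; "width": opening from 0.0 (shut) to 1.0 (fully open).
Only numpy, scipy, OpenCV 4.12 (cv2) and the standard library are available. Lean on these libraries where they do the work, as an engineer would, in place of code of your own. Each camera call takes 0.05 s, during which the arm holds its last target. There are 200 camera calls.

## Working session

There is one attempt and no reset: what is moved stays moved. The work goes in short steps, Python scripts to look and compute and a tool call to move; the robot and the scene stay as the last step left them, time stands still between calls to the robot, and variables do not carry over. Pictures are saved under pics/ and viewed, about 8 in all and at most 12, crops included, and the job is handed in when it is done.

Besides the shell and the picture viewer there is one more tool, called after "Request:" as name([rows], argument=value, ...), one row to a line, values as JSON. step_arm: Moves the arm, as the interface text tells. Its arguments: {"type":"object","properties":{"rows":{"type":"array"},"grip_force":{"type":"number"}},"required":["rows"]}

```bash
ls; mkdir -p pics
python3 - <<'E'
from workcell import manip,cams
import cv2,numpy as np
s=manip.sense();print(s)
for n in("top","side"):
    m=cams.camera_model(n);print(n,{k:np.round(v,3).tolist() for k,v in m.items()})
    cv2.imwrite(f"pics/{n}0.png",cams.camera(n)[:,:,::-1])
E
```

```text
pics
{'time': 0.0, 'qpos': array([-62.06362657,  39.53180552, -11.1461419 ,  89.74554526,
         9.01461933,  51.70942895, -12.32625521]), 'qd': array([-0.0850305 , -0.01677459,  0.03657464, -0.05042123,  0.00088554,
       -0.00761339,  0.04660394]), 'effort': array([ 1.18228832e-04, -5.27566445e+01, -1.26681034e+00, -1.53423607e+01,
       -5.25823783e-02,  6.66632623e-03,  1.66146633e-04]), 'tcp_pos': array([273.74247601, 561.15453969, 237.92249811]), 'ee_rot': array([-1.79895754e+02,  8.49940310e-03,  1.54005462e+02]), 'contact_force': array([0.04144781, 0.12069463, 0.23134916]), 'torque': array([ 0.00262036, -0.0286315 , -0.04117961]), 'width': 0.9993944294411062}
top {'fx': 493.314, 'fy': 493.314, 'cx': 323.631, 'cy': 197.178, 'R': [[0.014, -1.0, 0.016], [-0.995, -0.016, -0.098], [0.098, -0.015, -0.995]], 't': [-21.124, 518.417, 1986.767]}
side {'fx': 362.667, 'fy': 362.667, 'cx': 321.517, 'cy': 201.768, 'R': [[0.946, -0.323, 0.017], [-0.209, -0.65, -0.731], [0.247, 0.688, -0.682]], 't': [-486.343, 205.858, 1142.548]}
```

View pics/top0.png

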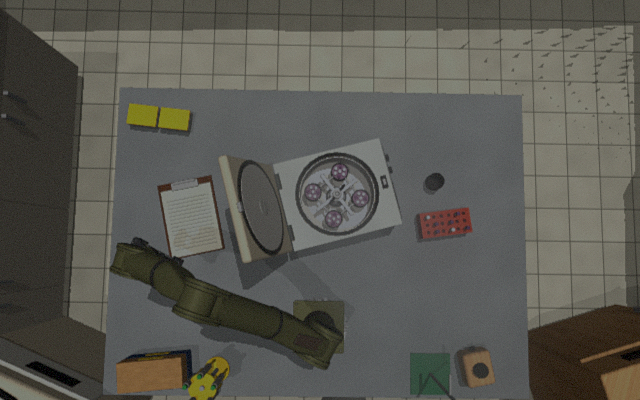

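View pics/side0.png

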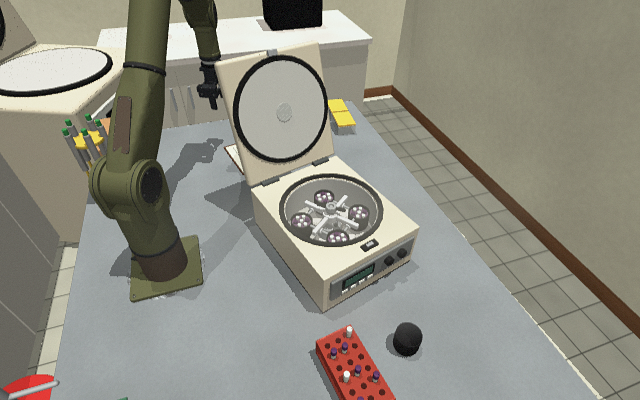

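```bash
cat > h.py <<'E'
from workcell import manip,cams
import cv2,numpy as np
def ray(m,u,v):
    R=np.array(m["R"]);t=np.array(m["t"]).ravel()
    d=R.T@np.array([(u-m["cx"])/m["fx"],(v-m["cy"])/m["fy"],1.]);return -R.T@t,d
def onz(m,u,v,z):
    c,d=ray(m,u,v);return c+d*(z-c[2])/d[2]
def proj(m,X):
    p=np.array(m["R"])@np.array(X,float)+np.array(m["t"]).ravel();return np.array([m["cx"]+m["fx"]*p[0]/p[2],m["cy"]+m["fy"]*p[1]/p[2]])
def tri(m1,p1,m2,p2):
    a,d=ray(m1,*p1);b,e=ray(m2,*p2);s=np.linalg.lstsq(np.c_[d,-e],b-a,rcond=None)[0]
    return (a+d*s[0]+b+e*s[1])/2,np.linalg.norm(a+d*s[0]-b-e*s[1])
E
python3 - <<'E'
from h import *
T,S=[cams.camera_model(n) for n in("top","side")]
for n,m,roi,f in(("top",T,(337,193,50),0),("side",S,(331,210,60),0)):
    im=cv2.imread(f"pics/{n}0.png");g=im.max(2)
    mask=(g<60).astype(np.uint8)
    cs,_=cv2.findContours(mask,cv2.RETR_EXTERNAL,cv2.CHAIN_APPROX_NONE)
    for c in cs:
        x,y,w,h=cv2.boundingRect(c)
        if abs(x+w/2-roi[0])<20 and abs(y+h/2-roi[1])<20 and w>50:
            e=cv2.fitEllipse(cv2.convexHull(c));print(n,e)
            print(onz(m,*e[0],172))
# rough points
print("top",onz(T,337,193,172))
print("side",onz(S,331,210,172))
for p in((245,262),(222,155),(292,250),(272,163)):print("lidtop",p,onz(T,*p,172),onz(T,*p,540))
print(tri(T,(222,155),S,(318,43)),tri(T,(243,262),S,(217,62)))
E
```

```text
top ((337.9092712402344, 192.1745147705078), (78.20540618896484, 82.02894592285156), 124.00567626953125)
[524.16460794 -64.95550563 172.        ]
top [520.96661964 -61.5475662  172.        ]
side [513.89450491 -79.9473114  172.        ]
lidtop (245, 262) [257.16699247 278.14122325 172.        ] [269.97645462 226.22769338 540.        ]
lidtop (222, 155) [659.18975718 377.32111535 172.        ] [592.28632277 305.74224019 540.        ]
lidtop (292, 250) [304.04732965 104.23883567 172.        ] [307.56137921  86.80659455 540.        ]
lidtop (272, 163) [631.66187665 186.90083496 172.        ] [570.21665826 153.07840905 540.        ]
(array([596.71039457, 308.71906437, 522.9271661 ]), np.float64(2.707928158484928)) (array([272.84039597, 233.5860014 , 528.54317421]), np.float64(6.70286912459552))
```

Request:
step_arm([
  [[0, 0, 0, 0, -0.4, 1, -1], [0, 0, 0, 0, -0.4, 1, -1], [0, 0, 0, 0, -0.4, 1, -1], [0, 0, 0, 0, -0.4, 1, -1], [0, 0, 0, 0, -0.4, 1, -1], [0, 0, 0, 0, -0.4, 1, -1], [0, 0, 0, 0, -0.4, 1, -1], [0, 0, 0, 0, -0.4, 1, -1], [0, 0, 0, 0, -0.4, 1, -1], [0, 0, 0, 0, -0.4, 1, -1], [0, 0, 0, 0, -0.4, 1, -1], [0, 0, 0, 0, -0.4, 1, -1], [0, 0, 0, 0, -0.4, 1, -1], [0, 0, 0, 0, -0.4, 1, -1]],
], grip_force=20)

```text
time: 1.85
tcp_pos: [273.9, 421.2, 589.2]
ee_rot: [-179.9, 0.0, 154.0]
contact_force: [0.0, -0.7, 0.6]
width: 0.008
```

Request:
step_arm([
  [[0, 0, 0, 0.5, -1, 0, -1], [0, 0, 0, 0.5, -1, 0, -1], [0, 0, 0, 0.5, -1, 0, -1], [0, 0, 0, 0.5, -1, 0, -1], [0, 0, 0, 0.5, -1, 0, -1], [0, 0, 0, 0.5, -1, 0, -1], [0, 0, 0, 0.5, -1, 0, -1], [0, 0, 0, 0.5, -1, 0, -1], [0, 0, 0, 0.5, -1, 0, -1], [0, 0, 0, 0.5, -1, 0, -1], [0, 0, 0, 0.5, -1, 0, -1], [0, 0, 0, 0.5, -1, 0, -1], [0, 0, 0, 0.5, -1, 0, -1], [0, 0, 0, 0.5, -1, 0, -1], [0, 0, 0, 0.5, -1, -0.5, -1], [0, 0, 0, 0.5, -1, -1, -1], [0, 0, 0, 0.5, -1, -1, -1], [0, 0, 0, 0.5, -1, -1, -1], [0, 0, 0, 0.5, -1, -1, -1], [0, 0, 0, 0.5, -0.5, -1, -1]],
])

```text
time: 4.35
tcp_pos: [523.9, -67.4, 450.0]
ee_rot: [-179.9, -0.0, 153.9]
contact_force: [0.4, 0.5, 0.6]
width: 0.002
```

Run:
```python
from h import *
s=manip.sense();print(s["qpos"],s["tcp_pos"],s["ee_rot"],s["time"])
m=cams.camera_model("wrist");print({k:np.round(v,3).tolist() for k,v in m.items()})
cv2.imwrite("pics/w1.png",cams.camera("wrist")[:,:,::-1])
print("cam",-np.array(m["R"]).T@m["t"],proj(m,[523,-66,172]))
```

```text
[-2.18498948 20.45293146  6.89489223 86.52644175 -2.47646225 73.22535494
 68.87720272] [523.86720552 -67.39850648 450.0337975 ] [-1.79949049e+02 -3.78604206e-02  1.53880748e+02] 4.35
{'fx': 277.544, 'fy': 277.544, 'cx': 319.248, 'cy': 201.006, 'R': [[0.442, 0.897, -0.001], [0.867, -0.427, 0.258], [0.231, -0.114, -0.966]], 't': [-171.046, -571.778, 463.779]}
cam [464.00596894 -37.50787518 595.45677724] [319.7333288  171.09420322]
```

View pics/w1.png

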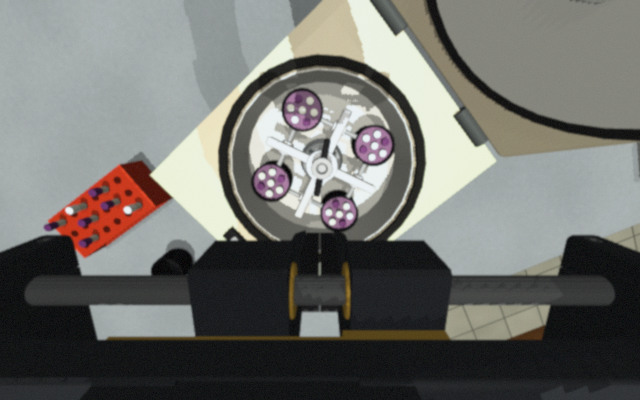

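Run:
```python
from h import *
im=cv2.imread("pics/w1.png");m=cams.camera_model("wrist")
hsv=cv2.cvtColor(im,cv2.COLOR_BGR2HSV)
mask=((hsv[...,0]>130)&(hsv[...,0]<172)&(hsv[...,1]>40)).astype(np.uint8);mask[:, :230]=0;mask=cv2.morphologyEx(mask,cv2.MORPH_CLOSE,np.ones((7,7)))
cs,_=cv2.findContours(mask,cv2.RETR_EXTERNAL,cv2.CHAIN_APPROX_NONE)
P=[]
for c in cs:
    if cv2.contourArea(c)>300:
        (u,v),r=cv2.minEnclosingCircle(c);p=onz(m,u,v,135);P.append(p);print((u,v),r,p)
P=np.array(P);c=P.mean(0);print("axis",c)
for p in P:
    d=(p-c)[:2];print(np.hypot(*d),np.degrees(np.arctan2(d[1],d[0]))%90)
g=im.max(2);cs,_=cv2.findContours((g<50).astype(np.uint8),cv2.RETR_LIST,cv2.CHAIN_APPROX_NONE)
crop=cv2.resize(im[90:240,240:410],None,fx=4.5,fy=4,interpolation=cv2.INTER_CUBIC);crop=cv2.resize(im[95:235,245:400],None,fx=4.2,fy=4.2,interpolation=cv2.INTER_CUBIC)
cv2.imwrite("pics/c1.png",crop)
```

```text
(277.0007629394531, 389.78131103515625) 21.117761611938477 [ 895.22330739 -351.0564595   135.        ]
(355.5, 361.0) 39.689517974853516 [ 900.53009692 -174.86525636  135.        ]
(307.2950439453125, 362.5686340332031) 21.433490753173828 [ 861.45768073 -263.42936932  135.        ]
(476.5, 355.0) 39.77760696411133 [992.95958519  47.01326152 135.        ]
(565.7923583984375, 315.5326843261719) 92.4550552368164 [980.3171823  227.68759303 135.        ]
(296.9890441894531, 241.38352966308594) 68.24256896972656 [ 619.96158811 -161.25301462  135.        ]
(271.62567138671875, 180.36764526367188) 19.629207611083984 [ 503.9426247 -148.7376792  135.       ]
(372.623046875, 144.3036651611328) 19.899280548095703 [524.35174539  26.15154573 135.        ]
(302.0793151855469, 109.35694122314453) 20.289243698120117 [426.04980854 -51.46567936 135.        ]
axis [744.97706881 -94.4394509  135.        ]
297.3654675794722 30.348470909985522
175.1144047144386 62.65961498527376
205.2445504313125 34.57754441190564
285.4894013493734 29.701042891118327
398.9370895830425 53.84882060513116
141.74950691439668 28.12193327853919
247.07468677562977 12.695197358899748
251.4313460999209 61.33954474148402
321.8094814946289 82.32591612470239
```

View pics/c1.png

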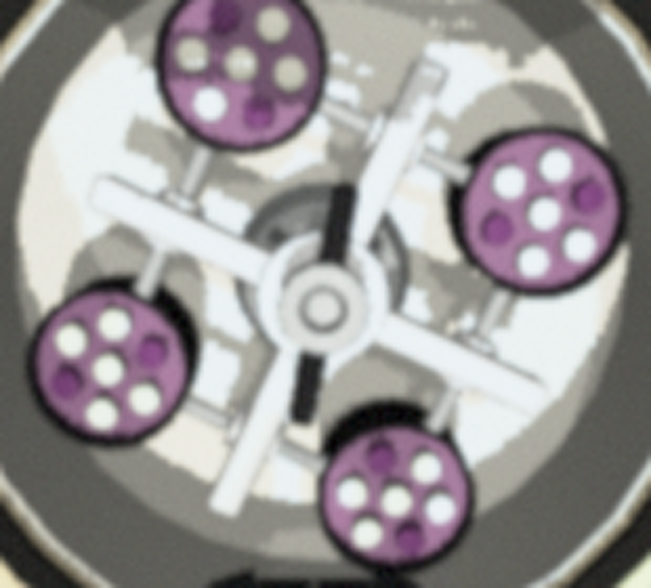

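Run:
```python
from h import *
m=cams.camera_model("wrist")
f=lambda X,Y,z:onz(m,245+X/4.2,95+Y/4.2,z)
B=np.array([f(*p,130) for p in((243,68),(540,210),(397,482),(112,365))]);c=B.mean(0);print("axis buckets",c)
for p in B:
    d=(p-c)[:2];print("bkt",p,np.hypot(*d),np.degrees(np.arctan2(d[1],d[0])))
A=np.array([f(*p,142) for p in((434,78),(535,397),(222,505),(102,192))])
for p in A:
    d=(p-c)[:2];print("arm",p,np.hypot(*d),np.degrees(np.arctan2(d[1],d[0])))
print(A.mean(0))
print("stud",f(323,307,168))
for z in(160,170,180):
    a,b=f(345,190,z),f(302,420,z);d=a-b;print("bar",z,a,b,np.linalg.norm(d),(a+b)/2,np.degrees(np.arctan2(d[1],d[0])))
# rim ellipse fit: dark ring outer
im=cv2.imread("pics/w1.png");S=[]
c0=np.array([321,152])
```

```text
axis buckets [516.00001997 -61.0624286  130.        ]
bkt [428.64038444 -51.76685414 130.        ] 87.85279519830549 173.9262490127961
bkt [526.7171891   27.80045876 130.        ] 89.50681797174325 83.12314575344375
bkt [601.92374962 -69.13019128 130.        ] 86.30165764511109 -5.364030086794498
bkt [ 506.71875671 -151.15312773  130.        ] 90.56752131773072 -95.88193663092406
arm [463.91939052  10.11378749 142.        ] 88.19549705148745 126.19345442276538
arm [590.78780289  -4.57489221 142.        ] 93.72328548133537 37.063909052223536
arm [ 575.82818815 -136.00657863  142.        ] 95.89596098055289 -51.3995147489184
arm [ 445.68911581 -119.6050495   142.        ] 91.49241338038435 -140.21838668274177
[519.05612434 -62.51818321 142.        ]
stud [518.4783369  -62.43569381 168.        ]
bar 160 [484.86012859 -36.98986063 160.        ] [554.71546128 -89.10581712 160.        ] 87.15411881359816 [519.78779494 -63.04783888 160.        ] 143.27501776792937
bar 170 [484.38875459 -37.02361331 170.        ] [552.62794973 -87.93384148 170.        ] 85.13776533289595 [518.50835216 -62.4787274  170.        ] 143.27501776792937
bar 180 [483.91738058 -37.057366   180.        ] [550.54043819 -86.76186583 180.        ] 83.12141185219372 [517.22890938 -61.90961591 180.        ] 143.27501776792937
```

Request:
step_arm([
  [[0, 0, -0.625, 0.555, 0.84, -1, -1], [0, 0, -0.625, 0.555, 0.84, -1, -1], [0, 0, -0.625, 0.555, 0.84, -1, -1], [0, 0, -0.625, 0.555, 0.84, -1, -1], [0, 0, 0, 0, 0, -1, -1], [0, 0, 0, 0, 0, -1, -1], [0, 0, 0, 0, 0, -1, -1], [0, 0, 0, 0, 0, -1, -1], [0, 0, 0, 0, 0, -1, -1], [0, 0, 0, 0, 0, -1, -1], [0, 0, 0, 0, 0, -0.8, -1], [0, 0, 0, 0, 0, -0.2, -1]],
])

```text
time: 5.9
tcp_pos: [578.6, 18.9, 175.3]
ee_rot: [-179.9, -0.1, 129.0]
contact_force: [-0.5, 0.4, 0.0]
width: 0.01
```

Run:
```python
from h import *
s=manip.sense();print(s["qpos"],s["tcp_pos"],s["ee_rot"],s["time"])
cv2.imwrite("pics/w2.png",cams.camera("wrist")[:,:,::-1])
```

```text
[-11.17118493  41.04329704   8.18995882 101.91083859  -8.83424484
  37.8137287   41.07366024] [578.60433086  18.92085333 175.33937439] [-1.79899054e+02 -1.11107373e-01  1.29035933e+02] 5.9
```

View pics/w2.png

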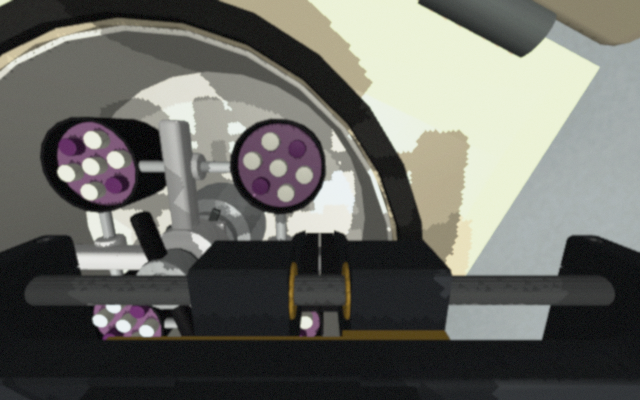

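Request:
step_arm([
  [[0, 0, 0, 0.08, -0.1, -0.5, -1], [0, 0, 0, 0, 0, -0.5, -1], [0, 0, 0, 0, 0, -0.4, -1], [0, 0, 0, 0, 0, -0.3, -1], [0, 0, 0, 0, 0, -0.06, -1]],
])

```text
time: 6.58
tcp_pos: [581.1, 15.8, 131.6]
ee_rot: [-180.0, -0.0, 129.0]
contact_force: [-0.0, -0.4, 0.6]
width: 0.007
```

Request:
step_arm([
  [[0, 0, -0.25, 0.132, -0.111, 0, -1], [0, 0, -0.25, 0.127, -0.117, 0, -1], [0, 0, -0.25, 0.122, -0.122, 0, -1], [0, 0, -0.25, 0.117, -0.127, 0, -1], [0, 0, -0.25, 0.111, -0.132, 0, -1]],
])

```text
time: 7.2
tcp_pos: [597.1, 0.6, 132.4]
ee_rot: [180.0, -0.0, 116.3]
contact_force: [0.4, 1.9, 0.9]
width: 0.009
```

Request:
step_arm([
  [[0, 0, -0.25, 0.105, -0.137, 0, -1], [0, 0, -0.25, 0.099, -0.142, 0, -1], [0, 0, -0.25, 0.093, -0.146, 0, -1]],
])

```text
time: 7.58
tcp_pos: [604.2, -10.3, 132.2]
ee_rot: [-180.0, -0.0, 108.8]
contact_force: [-0.3, 1.0, -1.0]
width: 0.005
```

Request:
step_arm([
  [[0, 0, -0.2, 0.069, -0.12, 0, -1], [0, 0, -0.2, 0.064, -0.122, 0, -1]],
])

```text
time: 7.82
tcp_pos: [607.5, -17.0, 132.2]
ee_rot: [-180.0, 0.0, 104.8]
contact_force: [-0.6, -0.1, -0.7]
width: 0.003
```

Request:
step_arm([
  [[0, 0, -0.15, 0.046, -0.094, 0, -1], [0, 0, -0.15, 0.043, -0.096, 0, -1]],
])

```text
time: 8.07
tcp_pos: [609.7, -21.3, 132.3]
ee_rot: [180.0, 0.0, 101.9]
contact_force: [0.4, -0.1, -0.2]
width: 0.002
```

Request:
step_arm([
  [[0, 0, -0.15, 0.041, -0.097, 0, -1], [0, 0, -0.15, 0.038, -0.098, 0, -1]],
])

```text
time: 8.32
tcp_pos: [611.6, -25.4, 132.2]
ee_rot: [-180.0, -0.0, 98.9]
contact_force: [-0.4, 1.5, 0.8]
width: 0.006
```

Run:
```python
from h import *
s=manip.sense();print(s["tcp_pos"],s["contact_force"],s["torque"],s["time"])
cv2.imwrite("pics/w3.png",cams.camera("wrist")[:,:,::-1])
```

```text
[611.61481852 -25.40894049 132.21267871] [-0.41759405  1.52732329  0.76008574] [0.32680364 0.14617024 0.00063016] 8.325
```

View pics/w3.png

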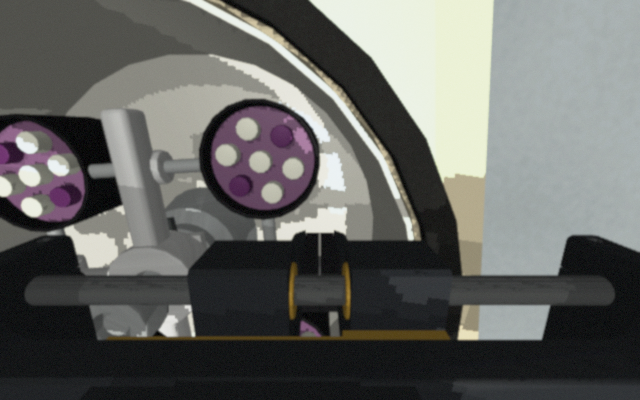

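Run:
```python
from h import *
m=cams.camera_model("wrist");ax=np.array([518.5,-62.5])
for z in(123,128,133):
    p=onz(m,260,158,z);d=p[:2]-ax;print(z,p,np.hypot(*d),np.degrees(np.arctan2(d[1],d[0])))
for z in(137,142):
    a=onz(m,125,112,z);b=onz(m,149,247,z);d=(a-b)[:2];print("arm dir",a,b,np.degrees(np.arctan2(d[1],d[0])),np.degrees(np.arctan2(*(a[:2]-ax)[::-1])),np.hypot(*(a[:2]-ax)))
```

```text
123 [571.260423    18.76097675 123.        ] 96.88657583511244 57.00549148399382
128 [572.22920943  19.45764969 128.        ] 97.99940963310507 56.75223947105473
133 [573.19799587  20.15432262 133.        ] 99.11411504171272 56.504679203823706
arm dir [507.35656997  32.79651452 137.        ] [518.49415565 -36.96284533 137.        ] 99.0711264578251 96.66955222441022 95.94582697208818
arm dir [510.69467479  33.06337075 142.        ] [521.43613482 -34.2148884  142.        ] 99.07112645782517 94.66937992052186 95.88159849782728
```

Request:
step_arm([
  [[0, 0, -0.15, 0.036, -0.099, 0, -1], [0, 0, -0.15, 0.033, -0.1, 0, -1], [0, 0, 0, 0, 0, 0, -1]],
])

```text
time: 8.75
tcp_pos: [613.7, -29.5, 132.2]
ee_rot: [180.0, -0.1, 96.0]
contact_force: [0.9, 5.1, 0.6]
width: 0.006
```

Request:
step_arm([
  [[0, 0, -0.15, 0.031, -0.101, 0, -1], [0, 0, -0.15, 0.028, -0.101, 0, -1], [0, 0, 0, 0, 0, 0, -1]],
])

```text
time: 9.12
tcp_pos: [614.5, -31.0, 132.1]
ee_rot: [-179.9, -0.4, 93.2]
contact_force: [-0.6, 10.5, 2.7]
width: 0.006
```

Request:
step_arm([
  [[0, 0, 0, -0.12, 0.35, 0, -1], [0, 0, 0, 0, 0, 0.5, -1], [0, 0, 0, 0, 0, 0.5, -1], [0, 0, 0, -0.1, -0.5, 0, -1], [0, 0, 0, -0.1, -0.45, 0, -1], [0, 0, 0, 0, 0, -0.3, -1], [0, 0, 0, 0, 0, 0, -1]],
])

```text
time: 10.0
tcp_pos: [606.0, -50.6, 148.6]
ee_rot: [-179.9, -0.0, 93.0]
contact_force: [0.5, 0.3, -0.6]
width: 0.006
```

Request:
step_arm([
  [[0, 0, 0, 0, 0, -0.2, -1], [0, 0, 0, 0, 0, -0.08, -1], [0, 0, 0, 0, 0, 0, -1]],
])

```text
time: 10.38
tcp_pos: [606.8, -50.5, 142.5]
ee_rot: [-180.0, -0.0, 93.0]
contact_force: [0.2, -1.1, 0.1]
width: 0.005
```

Run:
```python
from h import *
s=manip.sense();print(s["tcp_pos"],s["contact_force"],s["torque"],s["time"])
cv2.imwrite("pics/w4.png",cams.camera("wrist")[:,:,::-1])
```

```text
[606.76105164 -50.50804031 142.45806911] [ 0.17329668 -1.05823953  0.11287815] [-0.07933026  0.05543609  0.05844479] 10.375
```

View pics/w4.png

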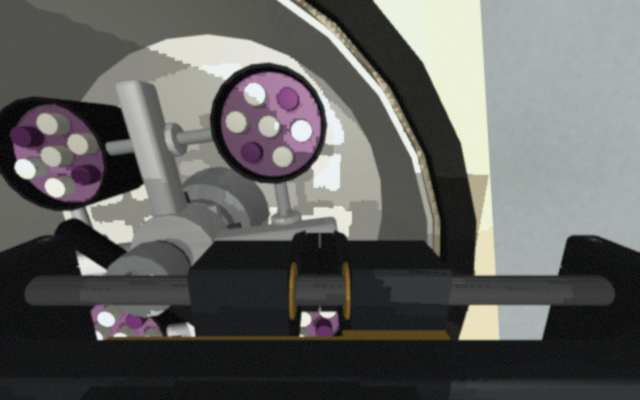

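Run:
```python
from h import *
m=cams.camera_model("wrist")
print(proj(m,[606.8,-50.5,142.5]))
for z in(137,142):
    a=onz(m,137,82,z);b=onz(m,164,215,z);d=(a-b)[:2];print("arm",a,b,np.degrees(np.arctan2(d[1],d[0])))
    a=onz(m,335,220,z);b=onz(m,218,234,z);d=(a-b)[:2];print("arm2 top far edge?",a,b,np.degrees(np.arctan2(d[1],d[0])))
```

```text
[320.08271048 248.48256121]
arm [509.80945546  33.41458541 137.        ] [516.83083356 -36.86767703 137.        ] 95.7050655897396
arm2 top far edge? [614.57438337 -34.88161976 137.        ] [547.14157384 -46.93561149 137.        ] 10.13489699517585
arm [512.89647451  32.84861092 142.        ] [519.68535982 -35.10645599 142.        ] 95.70506558973958
arm2 top far edge? [614.19241233 -33.18616131 142.        ] [548.99244688 -44.84101968 142.        ] 10.134896995175845
```

Request:
step_arm([
  [[0, 0, 0, 0, 0, -0.08, -1], [0, 0, 0, 0, 0, -0.06, -1], [0, 0, 0, 0, 0, 0, -1]],
])

```text
time: 10.8
tcp_pos: [606.8, -50.7, 139.1]
ee_rot: [-180.0, -0.0, 93.0]
contact_force: [-0.6, -0.1, -0.5]
width: 0.005
```

Request:
step_arm([
  [[0, 0, 0, 0, 0, -0.06, -1], [0, 0, 0, 0, 0, -0.06, -1], [0, 0, 0, 0, 0, 0, -1]],
])

```text
time: 11.18
tcp_pos: [607.4, -50.7, 136.6]
ee_rot: [179.9, -0.0, 93.0]
contact_force: [0.9, 0.1, 3.3]
width: 0.002
```

Request:
step_arm([
  [[0, 0, 0, 0, 0, -0.06, -1], [0, 0, 0, 0, 0, 0, -1]],
])

```text
time: 11.42
tcp_pos: [607.9, -50.6, 135.2]
ee_rot: [179.9, 0.0, 93.0]
contact_force: [2.1, 1.3, 3.8]
width: 0.005
```

Run:
```python
import numpy as np
ph=np.radians(25-22.5*np.arange(33));P=40*np.c_[np.cos(ph),np.sin(ph)]
print((P[0]+[518.5,-62.5]));print((np.diff(P,axis=0)[:16]/25).round(3).tolist())
```

```text
[554.75231148 -45.59526953]
[[0.148, -0.606], [-0.095, -0.617], [-0.324, -0.534], [-0.503, -0.369], [-0.606, -0.148], [-0.617, 0.095], [-0.534, 0.324], [-0.369, 0.503], [-0.148, 0.606], [0.095, 0.617], [0.324, 0.534], [0.503, 0.369], [0.606, 0.148], [0.617, -0.095], [0.534, -0.324], [0.369, -0.503]]
```

Request:
step_arm([
  [[0, 0, 0, 0, 0, 0.42, -1], [0, 0, 0, 0, 0.25, 0, -1], [0, 0, 0, -0.7, 0, 0, -1], [0, 0, 0, -0.7, 0, 0, -1], [0, 0, 0, -0.66, 0, 0, -1], [0, 0, 0, 0, 0, 0, -1]],
])

```text
time: 12.18
tcp_pos: [553.9, -44.1, 145.1]
ee_rot: [-179.9, -0.0, 93.0]
contact_force: [-0.5, -0.1, -0.2]
width: 0.005
```

Request:
step_arm([
  [[0, 0, 0, 0.18, -0.666, 0, -1], [0, 0, 0, -0.095, -0.617, 0, -1], [0, 0, 0, -0.324, -0.534, 0, -1], [0, 0, 0, -0.503, -0.369, 0, -1]],
])

```text
time: 12.68
tcp_pos: [536.4, -100.8, 145.3]
ee_rot: [180.0, 0.0, 92.9]
contact_force: [1.4, 0.2, 0.0]
width: 0.001
```

Run:
```python
from h import *
s=manip.sense();print(s["tcp_pos"],s["contact_force"],s["torque"],s["time"])
cv2.imwrite("pics/w5.png",cams.camera("wrist")[:,:,::-1])
```

```text
[ 536.41371669 -100.82023377  145.25307787] [1.4044494  0.22274888 0.04332535] [ 0.03486271 -0.12182346 -0.02903316] 12.675
```

View pics/w5.png

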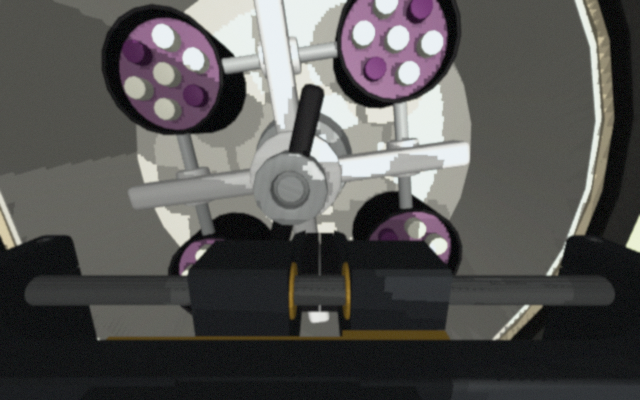

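Run:
```python
from h import *
m=cams.camera_model("wrist")
a=onz(m,290,188,168);print("stud",a)
for z in(160,165,170):
    b=onz(m,314,90,z);c=onz(m,296,155,z);d=(b-c)[:2];e=b[:2]-a[:2];print(z,b,np.degrees(np.arctan2(d[1],d[0])),np.hypot(*e),np.degrees(np.arctan2(e[1],e[0])))
a1=onz(m,459,153,137);a2=onz(m,140,196,137);a3=onz(m,270,0,137);d=a1-a2;print(a1,a2,(a1+a2)/2,np.linalg.norm(d),np.degrees(np.arctan2(d[1],d[0])))
```

```text
stud [518.20898899 -62.61598009 168.        ]
160 [527.0934857  -19.81517601 160.        ] 75.92716265403376 43.71319150633111 78.27320554889937
165 [527.22475704 -20.40048679 165.        ] 75.92716265403388 43.167487160307566 77.94470867326561
170 [527.35602839 -20.98579758 170.        ] 75.92716265403378 42.62323809337717 77.60781144182283
[607.03083513 -45.60807027 137.        ] [429.54365441 -78.32793113 137.        ] [518.28724477 -61.9680007  137.        ] 180.47794495321767 10.445235077783085
```

Request:
step_arm([
  [[0, 0, 0, -0.606, -0.148, 0, -1], [0, 0, 0, -0.617, 0.095, 0, -1], [0, 0, 0, -0.534, 0.324, 0, -1], [0, 0, 0, -0.369, 0.503, 0, -1], [0, 0, 0, -0.148, 0.606, 0, -1], [0, 0, 0, 0.095, 0.617, 0, -1]],
])

```text
time: 13.48
tcp_pos: [481.9, -48.1, 145.2]
ee_rot: [-180.0, -0.0, 93.0]
contact_force: [-0.6, -1.2, -0.1]
width: 0.002
```

Request:
step_arm([
  [[0, 0, 0, 0.324, 0.534, 0, -1], [0, 0, 0, 0.503, 0.369, 0, -1], [0, 0, 0, 0.606, 0.148, 0, -1]],
])

```text
time: 13.85
tcp_pos: [518.9, -21.5, 145.0]
ee_rot: [-180.0, -0.0, 93.1]
contact_force: [-0.9, 0.6, -0.2]
width: 0.006
```

Request:
step_arm([
  [[0, 0, 0, 0.617, -0.095, 0, -1], [0, 0, 0, 0.534, -0.324, 0, -1], [0, 0, 0, 0.369, -0.503, 0, -1]],
])

```text
time: 14.22
tcp_pos: [557.6, -45.1, 145.0]
ee_rot: [180.0, -0.0, 93.1]
contact_force: [-1.0, 1.1, -0.2]
width: 0.007
```

Request:
step_arm([
  [[0, 0, 0, 0.1, -0.606, 0, -1], [0, 0, 0, -0.12, -0.617, 0, -1]],
])

```text
time: 14.48
tcp_pos: [556.0, -77.6, 145.3]
ee_rot: [180.0, 0.0, 93.0]
contact_force: [-0.3, 1.4, -0.2]
width: 0.005
```

Request:
step_arm([
  [[0, 0, 0, -0.324, -0.534, 0, -1], [0, 0, 0, -0.503, -0.369, 0, -1]],
])

```text
time: 14.72
tcp_pos: [534.4, -100.7, 145.5]
ee_rot: [179.9, 0.0, 92.9]
contact_force: [1.1, 0.3, 0.8]
width: 0.006
```

Request:
step_arm([
  [[0, 0, 0, -0.606, -0.148, 0, -1], [0, 0, 0, -0.617, 0.095, 0, -1]],
])

```text
time: 14.98
tcp_pos: [503.1, -101.9, 145.5]
ee_rot: [180.0, 0.1, 92.9]
contact_force: [1.1, 0.2, 0.4]
width: 0.005
```

Request:
step_arm([
  [[0, 0, 0, -0.534, 0.324, 0, -1], [0, 0, 0, -0.369, 0.503, 0, -1]],
])

```text
time: 15.22
tcp_pos: [480.4, -80.6, 145.5]
ee_rot: [-180.0, 0.0, 92.9]
contact_force: [1.5, -0.6, -0.3]
width: 0.01
```

Request:
step_arm([
  [[0, 0, 0, -0.148, 0.606, 0, -1], [0, 0, 0, 0.095, 0.617, 0, -1]],
])

```text
time: 15.48
tcp_pos: [480.1, -48.2, 145.3]
ee_rot: [-180.0, -0.0, 93.0]
contact_force: [-0.7, -1.4, -0.2]
width: 0.003
```

Request:
step_arm([
  [[0, 0, 0, 0.324, 0.534, 0, -1], [0, 0, 0, 0.503, 0.369, 0, -1]],
])

```text
time: 15.72
tcp_pos: [501.8, -25.1, 145.1]
ee_rot: [-180.0, -0.0, 93.1]
contact_force: [-2.3, -0.9, -0.1]
width: 0.005
```

Request:
step_arm([
  [[0, 0, 0, 0.6, 0.148, 0, -1], [0, 0, 0, 0, 0, 0, -1]],
])

```text
time: 15.98
tcp_pos: [518.1, -22.0, 145.1]
ee_rot: [179.9, 0.0, 93.1]
contact_force: [-0.3, -0.7, 0.1]
width: 0.006
```

Request:
step_arm([
  [[0, 0, 0, 0.617, -0.095, 0, -1], [0, 0, 0, 0.5, -0.3, 0, -1]],
])

```text
time: 16.23
tcp_pos: [543.9, -32.3, 145.0]
ee_rot: [-179.9, -0.0, 93.0]
contact_force: [-0.1, 0.6, 0.1]
width: 0.006
```

Request:
step_arm([
  [[0, 0, 0, 0.43, -0.53, 0, -1], [0, 0, 0, 0.14, -0.606, 0, -1]],
])

```text
time: 16.48
tcp_pos: [558.7, -61.5, 145.1]
ee_rot: [-180.0, -0.0, 93.0]
contact_force: [-0.5, 1.7, -0.5]
width: 0.002
```

Request:
step_arm([
  [[0, 0, 0, -0.095, -0.617, 0, -1], [0, 0, 0, -0.324, -0.534, 0, -1]],
])

```text
time: 16.73
tcp_pos: [547.7, -91.8, 145.4]
ee_rot: [179.9, 0.0, 92.9]
contact_force: [0.4, 0.1, 0.2]
width: 0.003
```

Request:
step_arm([
  [[0, 0, 0, -0.52, -0.34, 0, -1], [0, 0, 0, -0.606, -0.13, 0, -1]],
])

```text
time: 16.98
tcp_pos: [521.7, -102.9, 146.0]
ee_rot: [179.6, 0.1, 92.9]
contact_force: [9.2, 1.4, -0.3]
width: 0.005
```

Request:
step_arm([
  [[0, 0, 0, 0, 0, 0, -1], [0, 0, 0, 0, 0, 0, -1]],
])

```text
time: 17.23
tcp_pos: [520.4, -103.3, 145.9]
ee_rot: [179.8, 0.1, 92.9]
contact_force: [3.7, -3.5, 1.8]
width: 0.007
```

Run:
```python
from h import *
ax=np.array([518.3,-62.4])
s=manip.sense()
cv2.imwrite("pics/w6.png",cams.camera("wrist")[:,:,::-1]);m=cams.camera_model("wrist")
for i in range(4):
    if i: cams.camera("top");s=manip.sense()
    F=s["contact_force"];r=s["tcp_pos"][:2]-ax;print(s["tcp_pos"],F,s["torque"],s["time"],"M@tcp",(r[0]*F[1]-r[1]*F[0])/1000)
```

```text
[ 520.42527507 -103.27965474  145.9281207 ] [ 3.67420656 -3.50065816  1.76572144] [-0.66132268 -0.56850103 -0.02322102] 17.225 M@tcp 0.1427604339312027
[ 520.43727855 -103.17792775  145.82146219] [ 3.00891994 -3.58572182  2.53288329] [-0.79385726 -0.58083314  0.01731844] 17.325 M@tcp 0.11503383361009588
[ 520.41435216 -103.09747044  145.78310386] [ 3.95310885 -3.32422699  3.40896167] [-0.83551145 -0.50922473  0.02513774] 17.375 M@tcp 0.15385294387577672
[ 520.40806873 -103.13161337  145.74976659] [ 2.60587997 -3.58074992  2.97401949] [-0.87594716 -0.55430938 -0.02338546] 17.425 M@tcp 0.09859322846012686
```

View pics/w6.png

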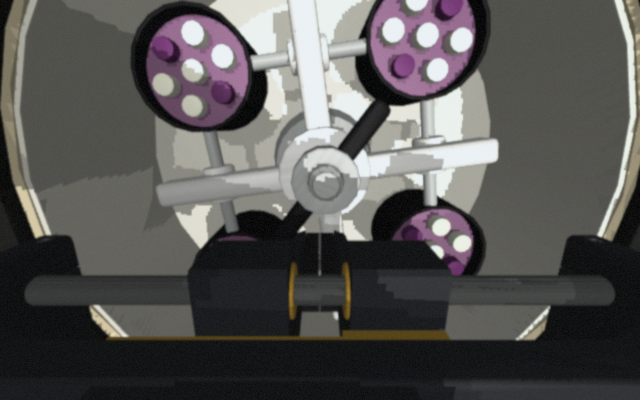

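Request:
step_arm([
  [[0, 0, 0, -0.12, 0.01, 0, -1], [0, 0, 0, -0.12, 0.01, 0, -1]],
])

```text
time: 17.68
tcp_pos: [517.7, -102.1, 146.1]
ee_rot: [179.5, 0.2, 93.0]
contact_force: [9.9, -2.3, -0.3]
width: 0.002
```

```bash
cat > rd.py <<'E'
from h import *
ax=np.array([518.3,-62.4])
for i in range(4):
    if i: cams.camera("top")
    s=manip.sense();F=s["contact_force"];r=s["tcp_pos"][:2]-ax;q=r+np.array([-17.5,9]);f=lambda r:round((r[0]*F[1]-r[1]*F[0])/1000,3)
    print(s["tcp_pos"].round(1),F.round(1),s["torque"].round(3),s["time"],"phi",np.degrees(np.arctan2(r[1],r[0])).round(1),"Mtcp+tz",round(f(r)+s["torque"][2],3),"Mcorner",f(q),np.hypot(*q).round(1))
E
python3 rd.py
```

```text
[ 517.7 -102.1  146.1] [ 9.9 -2.3 -0.3] [-0.446 -1.999 -0.13 ] 17.675 phi -90.8 Mtcp+tz 0.263 Mcorner 0.345 35.6
[ 517.5 -102.   146.1] [ 8.6 -1.9  0.5] [-0.675 -1.801 -0.039] 17.725 phi -91.1 Mtcp+tz 0.303 Mcorner 0.298 35.6
[ 517.6 -101.9  146.1] [ 8.8 -2.8  1.5] [-0.575 -1.714  0.004] 17.775 phi -91.1 Mtcp+tz 0.354 Mcorner 0.32 35.6
[ 517.6 -102.   146.1] [ 8.9 -3.3  1.3] [-0.592 -1.679 -0.015] 17.825 phi -91.0 Mtcp+tz 0.342 Mcorner 0.334 35.6
```

Request:
step_arm([
  [[0, 0, 0, -0.06, 0.01, 0, -1], [0, 0, 0, 0, 0, 0, -1]],
])

```text
time: 18.08
tcp_pos: [516.8, -101.6, 146.2]
ee_rot: [179.5, 0.1, 93.0]
contact_force: [9.8, -1.9, 0.9]
width: 0.01
```

```bash
python3 rd.py
```

```text
[ 516.8 -101.6  146.2] [ 9.8 -1.9  0.9] [-0.509 -1.938 -0.06 ] 18.075 phi -92.2 Mtcp+tz 0.327 Mcorner 0.332 35.6
[ 516.8 -101.5  146.1] [ 9.7 -2.4 -0.5] [-0.503 -1.979 -0.036] 18.125 phi -92.2 Mtcp+tz 0.347 Mcorner 0.339 35.6
[ 516.8 -101.5  146.1] [10.1 -2.5  0.1] [-0.582 -1.924 -0.048] 18.175 phi -92.2 Mtcp+tz 0.353 Mcorner 0.354 35.6
[ 516.8 -101.6  146.1] [ 9.2 -1.9  0.9] [-0.528 -1.903 -0.036] 18.225 phi -92.2 Mtcp+tz 0.329 Mcorner 0.315 35.7
```

Request:
step_arm([
  [[0, 0, 0, -0.08, 0.02, 0, -1], [0, 0, 0, -0.04, 0.01, 0, -1], [0, 0, 0, 0, 0, 0, -1]],
])

```text
time: 18.6
tcp_pos: [515.0, -100.5, 146.3]
ee_rot: [179.3, 0.2, 93.1]
contact_force: [12.3, -1.4, -0.5]
width: 0.007
```

```bash
python3 rd.py
```

```text
[ 515.  -100.5  146.3] [12.3 -1.4 -0.5] [-0.376 -2.41  -0.026] 18.6 phi -94.9 Mtcp+tz 0.447 Mcorner 0.386 35.8
[ 515.  -100.6  146.2] [12.2 -1.6 -0.5] [-0.435 -2.34  -0.08 ] 18.65 phi -94.9 Mtcp+tz 0.39 Mcorner 0.389 35.8
[ 515.  -100.5  146.2] [12.  -1.5 -0.8] [-0.379 -2.347 -0.119] 18.7 phi -94.9 Mtcp+tz 0.344 Mcorner 0.381 35.8
[ 515.  -100.5  146.2] [10.5 -1.6 -1.2] [-0.435 -2.371 -0.107] 18.75 phi -94.9 Mtcp+tz 0.3 Mcorner 0.34 35.8
```

Request:
step_arm([
  [[0, 0, 0, -0.06, 0.015, 0, -1], [0, 0, 0, 0, 0, 0, -1]],
])

```text
time: 19.0
tcp_pos: [513.9, -100.1, 146.3]
ee_rot: [179.3, 0.2, 93.1]
contact_force: [11.6, -2.1, -1.7]
width: 0.005
```

```bash
python3 rd.py
```

```text
[ 513.9 -100.1  146.3] [11.6 -2.1 -1.7] [-0.309 -2.448 -0.075] 19.0 phi -96.7 Mtcp+tz 0.373 Mcorner 0.379 36.1
[ 513.9 -100.2  146.3] [12.5 -0.3 -1.1] [-0.412 -2.467 -0.112] 19.05 phi -96.7 Mtcp+tz 0.359 Mcorner 0.364 36.1
[ 513.9 -100.2  146.3] [12.1 -0.9 -0.1] [-0.37  -2.445 -0.092] 19.1 phi -96.6 Mtcp+tz 0.369 Mcorner 0.368 36.2
[ 513.9 -100.2  146.3] [12.  -1.6 -0.7] [-0.384 -2.463 -0.095] 19.15 phi -96.6 Mtcp+tz 0.365 Mcorner 0.38 36.1
```

Request:
step_arm([
  [[0, 0, 0, -0.08, 0.02, 0, -1], [0, 0, 0, 0, 0, 0, -1]],
])

```text
time: 19.4
tcp_pos: [512.0, -99.9, 146.4]
ee_rot: [179.3, 0.2, 93.0]
contact_force: [12.0, -1.5, 0.1]
width: 0.008
```

```bash
python3 rd.py
```

```text
[512.  -99.9 146.4] [12.  -1.5  0.1] [-0.45  -2.489 -0.057] 19.4 phi -99.5 Mtcp+tz 0.403 Mcorner 0.379 37.1
[512.  -99.9 146.4] [12.  -2.  -0.4] [-0.424 -2.459 -0.088] 19.45 phi -99.5 Mtcp+tz 0.373 Mcorner 0.389 37.1
[512.  -99.9 146.4] [12.2 -0.6  0.1] [-0.427 -2.488 -0.105] 19.5 phi -99.5 Mtcp+tz 0.357 Mcorner 0.363 37.1
[512.  -99.9 146.4] [11.9 -2.7 -0.2] [-0.488 -2.435 -0.036] 19.55 phi -99.5 Mtcp+tz 0.427 Mcorner 0.403 37.1
```

Request:
step_arm([
  [[0, 0, 0, -0.06, 0.015, 0, -1], [0, 0, 0, 0, 0, 0, -1]],
])

```text
time: 19.8
tcp_pos: [511.0, -99.7, 146.5]
ee_rot: [179.2, 0.2, 93.1]
contact_force: [13.1, -2.5, -1.2]
width: 0.003
```

```bash
python3 rd.py
```

```text
[511.  -99.7 146.5] [13.1 -2.5 -1.2] [-0.486 -2.634 -0.074] 19.8 phi -101.1 Mtcp+tz 0.433 Mcorner 0.432 37.6
[510.9 -99.7 146.5] [12.5 -2.6 -0.6] [-0.529 -2.502 -0.089] 19.85 phi -101.1 Mtcp+tz 0.397 Mcorner 0.42 37.7
[511.  -99.7 146.5] [12.4 -1.5 -0.6] [-0.553 -2.6   -0.083] 19.9 phi -101.1 Mtcp+tz 0.39 Mcorner 0.388 37.7
[511.  -99.7 146.5] [12.5 -2.4 -0.9] [-0.462 -2.548 -0.079] 19.95 phi -101.1 Mtcp+tz 0.405 Mcorner 0.414 37.7
```

Request:
step_arm([
  [[0, 0, 0, 0.4, -0.1, 0, -1], [0, 0, 0, 0.3, -0.1, 0, -1], [0, 0, 0, 0, 0, 0.5, -1], [0, 0, 0, 0, 0, 1, -1], [0, 0, 0, 0, 0, 1, -1], [0, 0, 0, 0, 0, 1, -1], [0, 0, 0, 0, 0, 1, -1], [0, 0, 0, 0, 0, 1, -1], [0, 0, 0, 0, 0, 1, -1], [0, 0, 0, 0, 0, 0, -1]],
])

```text
time: 21.2
tcp_pos: [521.7, -104.2, 309.4]
ee_rot: [179.9, 0.0, 93.0]
contact_force: [-0.2, 0.1, -0.1]
width: 0.004
```

Run:
```python
from h import *
s=manip.sense();print(s["tcp_pos"],s["contact_force"],s["time"])
m=cams.camera_model("wrist");w=cams.camera("wrist")[:,:,::-1];si=cams.camera("side")[:,:,::-1];t=cams.camera("top")[:,:,::-1]
for n,a in(("side",si),("top",t)):
    d=cv2.absdiff(np.ascontiguousarray(a),cv2.imread(f"pics/{n}0.png")).max(2)
    for k,(x0,x1,y0,y1) in {"top":{"rack":(415,475,205,242),"bucket":(422,448,170,196),"clip":(157,225,175,260)},"side":{"rack":(312,400,322,400),"bucket":(390,426,318,360)}}[n].items(): print(n,k,(d[y0:y1,x0:x1]>40).mean())
cv2.imwrite("pics/f.png",np.hstack([cv2.resize(w,(400,250)),cv2.resize(si,(400,250))]))
c=w[40:260,180:480];cv2.imwrite("pics/f2.png",np.vstack([cv2.resize(c,(600,440)) ]))
```

```text
[ 521.69986855 -104.18289123  309.43741863] [-0.19566929  0.09953197 -0.14865046] 21.2
side rack 0.0
side bucket 0.0
top rack 0.0
top bucket 0.0
top clip 0.017474048442906575
```

View pics/f.png

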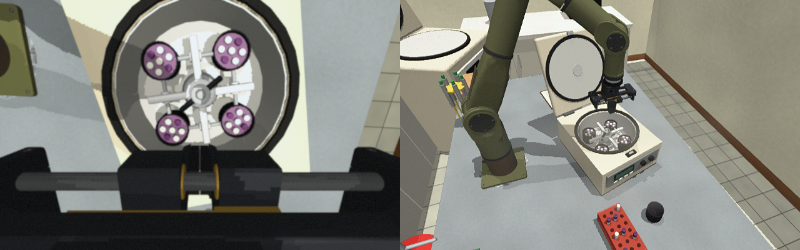

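```bash
python3 -c "
from workcell import manip
print(manip.finish_job())"
```

```text
the job is handed in; nothing more can be done
None
```

The rotor is down on its seat and the T-bar nut is tightened to about 0.41 N m. I handed the job in at about 21 s on the clock.

- **Rotor:** I turned it about 28–30° clockwise with the closed fingertips against one arm, until it stopped turning and resistance rose to about 10 N. Pressing down on the arm end then met resistance at about 136.6 mm, against 137 mm for fully home and 142 mm for riding on the dogs.
- **Nut:** It ran freely for about two turns and met the hub a little after that; it had turned about 2.25 turns when I first looked with force on it. I then tightened it in small steps. The last readings were 0.39–0.43 N m from two calculations that agree within the sensor noise, which gave single readings about 0.05 N m apart.
- **Release:** The arm is withdrawn to 309 mm and the contact force reads near zero.
- **Bystanders:** Comparing pictures from before and after shows no change at the rack or the spare bucket. At the clipboard 1.7% of the pixels differ. I put this down to the arm's moved shadow but did not look at it separately; the arm's path never went near the clipboard.

The bucket spacing I measured in the first wrist picture came out about 5% smaller than stated. I took the rotor axis from the stud and the arm ends instead, and these agreed to within about 1 mm.

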